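# Ready the van's mixing-water pump

## Task

Get the mixing-water pump unit ready to run. First turn the handwheel of its regulating valve anticlockwise (opening) until the pointer under the wheel stands on the raised set mark at the top of the dial, and let go; only then take the block fuse from the turntable and plug it upright into the empty fuse socket on the unit, pushed fully home. Leave the other things on the shelf and the turntable where they are.

Things in the scene. Friction and masses are not known exactly. Their poses are not given: they have to be found in the camera images.
- unit: 12 V pump unit fixed on the shelf: 200 x 370 mm plywood board, pump (120 mm high) at the rear, Y-pattern valve at the right end, fuse box left front. Origin under the board's centre, x from front (robot side) to rear, y left, z up; level, only yaw varies. The valve stem leans 30 degrees from vertical towards the right end: outward direction (0, -0.5, 0.866) in this frame.
- handwheel (a joint): valve handwheel, rad, 0 = shut, grows anticlockwise seen from outside (opening) about the outward stem direction, end stop at 4.8. The pointer stands on the set mark at 4.189 (240 degrees open). Stiff packing: about 0.15 N m to turn; it stays where it is left. One dial division is 20 degrees (0.349 rad).
- wheel_mid (a point): point on the stem axis at mid-thickness of the black handwheel, at (-10, -143, 122) mm in the unit's frame; z out along the stem. Wheel: round disc 56 mm in diameter, 16 mm thick (a hub nut stands 6 mm above its rim). 22 mm below its underside is the fixed aluminium dial, 84 mm in diameter; nothing but pointer and set mark is within 65 mm of the stem axis above the dial.
- pointer_tip (a point): tip of the thin black pointer that turns with the wheel just above the dial, 41 mm from the stem axis, visible beyond the wheel's rim
- set_mark (a point): the set mark: a dark steel tab 20 x 5.5 mm fixed radially on the dial's rim, at its highest edge (towards the unit's middle), longer and thicker than the tick marks; this point is its middle, 45 mm from the stem axis, at (-10, -90, 120) mm in the unit's frame
- fuse: block fuse standing upright loose on the turntable, about 35 g: foot 28 (x) x 18 (y) x 16 mm with rounded edges, above it a body 36 (x) x 24 (y) x 30 mm; 46 mm to the top of the body. Origin at the centre of the foot's underside, z up. Either way round fits.
- socket (a point): centre of the mouth of the fuse socket, at (-48, 105, 62) mm in the unit's frame, in the flat top (64 x 52 mm) of a grey block on the fuse box. Axes as the unit's. Hole 31 (x) x 21 (y) mm with a 3 mm lead-in, 18 mm deep; fully home, the shoulder of the fuse's body rests on the top of the block, with the foot 16 mm down the hole.
- turntable: round white melamine turntable, 360 mm in diameter, top 29 mm above the shelf, on a ball-bearing ring (it turns if pushed). Origin on its axis at shelf height.
- clip_tub: open clear plastic tub of levelling clips on the turntable, 94 mm in diameter, 70 mm high; origin under its centre
- wedge_stack: stack of red plastic tile wedges on the turntable, 90 x 27 x 45 mm; origin under its centre
- rake: steel grout rake with yellow grip lying on the turntable, 220 mm long (x), 22 mm high; origin under its middle
- pliers: grey levelling pliers lying on the turntable, 205 mm long (x), 80 mm wide, 24 mm high; origin under the middle
- tape_measure: grey tape measure standing on the shelf, 65 x 34 x 62 mm; origin under its centre
- rubbing_stone: grey rubbing stone lying on the shelf, 140 (x) x 50 x 24 mm; origin under its centre
Things that resemble listed ones, but are neither listed nor needed, are in the scene too. Of the things that look like the fuse, the middle-sized one is meant.

How it is judged (in metres and radians):
On the way, in this order (a step that is already met when the one before it is completed fails the run):
1. the handwheel's pointer stands on the set mark, within 9 degrees, and the wheel is let go (value of joint handwheel between 4.03 and 4.35 rad and contact force between the fingers and unit below 0.5 N), for 0.2 s.
2. then the fuse's foot is in the socket, at least 13.5 mm down (horizontal distance between fuse and socket below 0.005 m and z of fuse in the frame of socket below -0.0135 m), for 0.2 s.
At the end, for the whole second after the job is handed in: The handwheel's pointer is on the set mark within 9 degrees (joint 4.03 to 4.35 rad), and the released fuse is at rest in the socket, upright within 5 degrees, centred within 4 mm and fully home (foot within 2.5 mm of its full 16 mm depth) (value of joint handwheel between 4.03 and 4.35 rad and horizontal distance between fuse and socket below 0.004 m and z of fuse in the frame of socket below -0.0135 m and angle between fuse's own z axis and vertical below 0.09 rad and linear speed of fuse below 0.02 m/s); the robot touches nothing.
It fails at once if a bystander is shifted by more than 50 mm or the tub or the wedge stack is tipped (distance of any of clip_tub, wedge_stack, rake, pliers, tape_measure, rubbing_stone from where it was at the start of the episode above 0.05 m or angle between any of clip_tub, wedge_stack's own z axis and vertical above 0.5 rad).
It also fails if it takes over 72 s, if anything falls off the work surface, if the arm or the gripper's body presses on something with over 40 N, if the wrist force passes 120 N, or if a joint passes its speed limit or range.

## Robot

A 6-joint arm with a two-finger parallel gripper is mounted at the origin on the work surface. World frame = base frame: x ahead of the robot, y to its left, z up, the work surface at z = 0. Lengths are in mm, angles in rad, forces in N, time in s.
With the tool pointing down it reaches from about 350 to 875 mm from the base axis. Payload 4.2 kg.
Tool frame: the origin (TCP) lies midway between the tips of the shut fingers; the grasp point (between the pads) lies 19 mm behind it (arm.grasp_offset is the distance from the TCP to the grasp point, in mm); z points along the fingers, y is the line along which they close (so a half turn about z gives the same grasp; the last joint's range is limited). The gripper opens to 85 mm and grips with 20 to 120 N. Pads are 22 mm wide; open, the fingers measure 114 mm over their backs; the gripper's body (76 mm by 85 mm) begins 54 mm behind the grasp point. The pads swing forward as they close: fully open they stand 13 mm farther back than shut.
Start: joints at [-0.864, 0.385, 0.008, 0, -1.194, -0.259], TCP at [270.626, -563.348, 231.312] pointing down, gripper open.
Joint ranges: [-3.14, 3.14], [-1.21, 2.06], [-1.07, 1.41], [-3.16, 2.05], [-2.99, -0.16], [-3.1, 3.1]. Speed limits (rad/s): [2.79, 2.79, 3.14, 3.14, 3.14, 3.14].

## Interface

Orientations are given as a unit quaternion [x, y, z, w].
In Python, from bench import arm gives the robot as it stands. The module is installed in compiled form; this text tells all that it offers.
- The arm moves only by the tool servo_tool, never from a script. Its argument "increments" is a list of rows, each a list of 7 numbers: the opening, from 0 (shut) to 1 (fully open), then the shift along the tool's x, y, z in m, then the turn, a rotation vector about the tool's x, y, z in degrees. In form: [[grip, x, y, z, ax, ay, az], ...]. A call has 1 to 12 rows; each row is the pose to reach, as a shift and turn from the pose commanded when the call began, along the tool's axes at that moment; what a row does not reach only later rows make up. A row lasts 1/8 s, in which the tool goes at most 62.5 mm and 10.7 degrees, less where a joint would pass 70% of its speed; a pose out of reach is approached as far as the arm can. A call with a gripper value outside its range is refused whole. The fingers move at their own pace and stop on an object; the grip force is fixed at half the most. Time passes only in rows, so rows that repeat a pose let the fingers close. It gives the time, the measured TCP pose, the force, the opening and the grip force at its end, in the units of the state.
- arm.read_state(): the state, without advancing time (a new reading comes with each control period).
- arm.get_image(name): name is "scene" or "top" or "wrist"; returns a dict with "color" (480x640x3 uint8, red, green, blue), "fx", "fy", "cx", "cy" (pixels), "rvec" (rotation vector, rad) and "tvec" (3), from world to camera coordinates, as OpenCV has them; the wrist camera has in their place "hand_eye" (4x4, takes a point from camera to tool coordinates, whose origin is the TCP and whose axes are the flange's). Camera axes: x right, y down, z forward; pixel columns grow to the right and rows downward; lengths in mm; the calibration is good to about 2 mm. The wrist camera is an equidistant fisheye: a pixel r from the principal point sees the ray r / f radians off the axis. A picture is of the moment at which its call begins: read the wrist's pose just before it. There is no depth.
- arm.job_done(): hands the job in; it is judged then, once.
Trained networks look in the newest picture that a camera, given by its name, has taken for a name from the list of things; names that differ only in an ending like _2 or _b are one class to them, and where a whole thing is asked for, a point or a joint stands for the part that bears it (a point fixed in the world has none). Each returns a list of dicts, best first, with "p" (0 to 1); they miss things now and then, are a little off and sometimes report something else, mostly with a low value. They report only what shows in the picture. A call takes as long as a camera call. They do not tell look-alikes from the thing itself.
- arm.look_for(camera, thing): "box" ([centre column, centre row, width, height] in pixels, round what is visible of it).
- arm.spot_point(camera, thing): "centre" ([column, row] in pixels: a listed point, or the origin of a listed thing).
The state is a dict: "clock": time; "joints": joint angles; "joint_vel": joint speeds; "joint_efforts": joint torques, N m; "position": TCP position; "ee_rot": TCP orientation; "contact_force": force on the tool from outside, world axes, zero at the start; "wrist_torque": the same for the moment, N m; "gripper_width": finger opening in mm; "grasp_force": force on a finger pad.
Only numpy, scipy, OpenCV 4.12 (cv2) and the standard library are available. Lean on these libraries where they do the work, as an engineer would, in place of code of your own. Each camera call takes 0.05 s, during which the arm holds its last target. There are 200 camera calls.

## Working session

There is one attempt and no reset: what is moved stays moved. The work goes in short steps, Python scripts to look and compute and a tool call to move; the robot and the scene stay as the last step left them, time stands still between calls to the robot, and variables do not carry over. Pictures are saved under pics/ and viewed, at most 12 in all, crops included, and the job is handed in when it is done.

Besides the shell and the picture viewer there is one more tool, called after ">>>" as name(argument=value, ...) on one line, values as JSON. servo_tool: Moves the arm, as the interface text tells. Its arguments: {"type":"object","properties":{"increments":{"type":"array","items":{"type":"array","items":{"type":"number"}}}},"required":["increments"]}

```bash
mkdir -p pics; cat > h.py <<'E'
import numpy as np, cv2
from scipy.spatial.transform import Rotation as R
from bench import arm
def grab(n):
    s=arm.read_state(); d=arm.get_image(n); return s,d
def save(d,name,crop=None,scale=1):
    im=d["color"][:,:,::-1]
    if crop: a,b,c,e=crop; im=im[b:e,a:c]
    im=cv2.resize(im,None,fx=scale,fy=scale,interpolation=cv2.INTER_CUBIC)
    cv2.imwrite("pics/"+name,im)
def ray(d,px,s=None):
    u,v=px
    x=(u-d["cx"])/d["fx"]; y=(v-d["cy"])/d["fy"]
    if "hand_eye" in d:
        r=np.hypot(x,y); k=np.sin(r)/r if r>1e-9 else 1
        c=np.array([x*k,y*k,np.cos(r)]); H=np.array(d["hand_eye"]); Q=R.from_quat(s["ee_rot"]).as_matrix()
        return Q@H[:3,3]+np.array(s["position"]), Q@H[:3,:3]@c
    M=cv2.Rodrigues(np.array(d["rvec"],float))[0]; t=np.array(d["tvec"],float).ravel()
    v=M.T@np.array([x,y,1.]); return -M.T@t, v/np.linalg.norm(v)
def atz(d,px,z,s=None):
    o,v=ray(d,px,s); return o+v*(z-o[2])/v[2]
def tri(rays):
    A=np.zeros((3,3));b=np.zeros(3)
    for o,v in rays:
        P=np.eye(3)-np.outer(v,v);A+=P;b+=P@o
    p=np.linalg.solve(A,b); return p,[np.linalg.norm((np.eye(3)-np.outer(v,v))@(p-o)) for o,v in rays]
def proj(d,P,s=None):
    P=np.array(P,float)
    if "hand_eye" in d:
        H=np.array(d["hand_eye"]); Q=R.from_quat(s["ee_rot"]).as_matrix()
        c=H[:3,:3].T@(Q.T@(P-s["position"])-H[:3,3]); th=np.arctan2(np.hypot(c[0],c[1]),c[2]);k=th/np.hypot(c[0],c[1])
        return np.array([d["cx"]+d["fx"]*c[0]*k,d["cy"]+d["fy"]*c[1]*k])
    return cv2.projectPoints(P.reshape(1,3),np.array(d["rvec"],float),np.array(d["tvec"],float),np.array([[d["fx"],0,d["cx"]],[0,d["fy"],d["cy"]],[0,0,1]],float),None)[0].ravel()
E
python3 - <<'E'
from h import *
np.set_printoptions(precision=1,suppress=True)
s=arm.read_state(); print({k:np.round(v,3) for k,v in s.items()})
for c in("scene","top","wrist"):
    s,d=grab(c); save(d,c+"0.png")
    print(c,d["fx"],d["cx"],d["cy"], ray(d,(320,240),s))
    for t in ("unit","handwheel","fuse","turntable"):
        print(" box",t,[(np.round(x["box"]),round(x["p"],2)) for x in arm.look_for(c,t)][:5])
    for t in ("wheel_mid","pointer_tip","set_mark","socket","unit","fuse"):
        print(" pt",t,[(np.round(x["centre"],1),round(x["p"],2)) for x in arm.spot_point(c,t)][:5])
print(s["clock"])
E
```

```text
{'clock': np.float64(0.0), 'joints': array([-0.9,  0.4,  0. , -0. , -1.2, -0.3]), 'joint_vel': array([ 0., -0., -0.,  0., -0.,  0.]), 'joint_efforts': array([ -0. , -39.2,  18.8,   4.2,  -0. ,  -0. ]), 'position': array([ 270.4, -562.8,  230.2]), 'ee_rot': array([-0.2,  1. ,  0. , -0. ]), 'contact_force': array([0.6, 0.2, 0.1]), 'wrist_torque': array([-0.,  0., -0.]), 'grasp_force': np.float64(0.0), 'gripper_width': np.float64(85.824)}
scene 617.1957141239711 326.5873784546238 247.7704508115299 (array([1035.4,  828.3,  826.2]), array([-0.4, -0.7, -0.6]))
 box unit [(array([242., 219., 160., 154.]), 0.77)]
 box handwheel [(array([206., 152.,  28.,  16.]), 0.6)]
 box fuse [(array([405., 306.,  22.,  29.]), 0.71), (array([480., 283.,  29.,  38.]), 0.67), (array([513., 330.,  18.,  18.]), 0.61)]
 box turntable [(array([376., 362., 215., 167.]), 0.97)]
 pt wheel_mid [(array([335.1, 301.2]), 0.28)]
 pt pointer_tip []
 pt set_mark [(array([215.9, 163.7]), 0.8)]
 pt socket [(array([281.2, 223.6]), 0.78), (array([411.9, 404.8]), 0.72)]
 pt unit [(array([240.3, 229.6]), 0.61), (array([208.4, 3
[... 449 characters left out ...]
0.,  27.]), 0.68)]
 box turntable [(array([246., 241., 154., 158.]), 0.63)]
 pt wheel_mid [(array([517.8, 215.4]), 0.58)]
 pt pointer_tip []
 pt set_mark [(array([490.5, 216.4]), 0.71)]
 pt socket []
 pt unit [(array([440.5, 220.2]), 0.98)]
 pt fuse [(array([258.1, 346.7]), 0.75), (array([216.1, 342.5]), 0.66), (array([265.1, 279.8]), 0.46)]
wrist 371.64829954431775 315.1141949197089 243.47847422408347 (array([ 206.8, -593.5,  372.9]), array([ 0.2,  0.1, -1. ]))
 box unit [(array([512., 476.,  39.,   8.]), 0.49)]
 box handwheel []
 box fuse []
 box turntable [(array([634., 458.,  12.,  24.]), 0.47)]
 pt wheel_mid []
 pt pointer_tip []
 pt set_mark []
 pt socket []
 pt unit []
 pt fuse []
1.1
```

View pics/scene0.png

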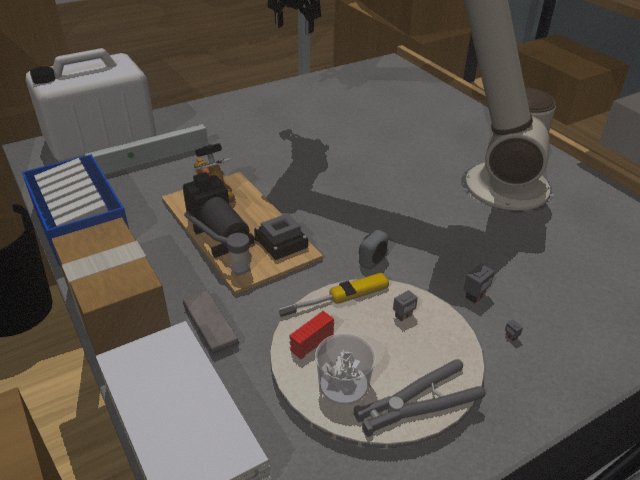

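View pics/top0.png

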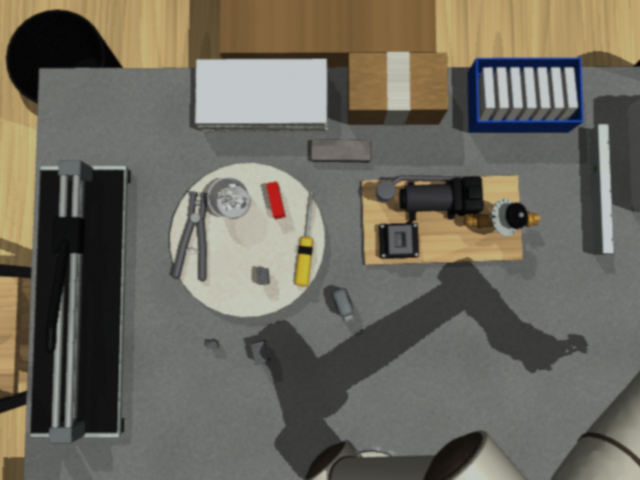

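```bash
python3 - <<'E'
from h import *
from scipy.optimize import least_squares
np.set_printoptions(precision=2,suppress=True)
_,t=grab("top");_,c=grab("scene")
pts={"W":(-10,-143,122),"S":(-10,-90,120),"K":(-48,105,62),"U":(0,0,0)}
obs=[(t,"W",(517.8,215.4)),(t,"S",(490.5,216.4)),(t,"U",(440.5,220.2)),(t,"K",(400,239)),(c,"S",(215.9,163.7)),(c,"K",(281.2,223.6)),(c,"U",(240.3,229.6))]
def w(p,q): a=p[2];return np.array([p[0]+np.cos(a)*q[0]-np.sin(a)*q[1],p[1]+np.sin(a)*q[0]+np.cos(a)*q[1],q[2]])
f=lambda p:np.concatenate([proj(d,w(p,pts[k]))-o for d,k,o in obs])
r=least_squares(f,[500,-150,0],loss="soft_l1",x_scale=[1,1,.01]);print(r.x,f(r.x).reshape(-1,2))
for k in pts:print(k,w(r.x,pts[k]))
print("fuse",atz(t,(265.1,279.8),29),atz(c,(404.9,315.6),29))
print("tt",atz(t,(247,240),29))
for n,b,e in(("fuse",(264,277),(405,306)),("big",(258,352),(480,283)),("small",(211,343),(513,330))):print(n,tri([ray(t,b),ray(c,e)]))
a=cv2.resize(t["color"][170:280,350:550],None,fx=4,fy=4,interpolation=2); b=cv2.resize(c["color"][270:360,370:540],None,fx=4,fy=4,interpolation=2)
cv2.imwrite("pics/c1.png",a[:,:,::-1]);cv2.imwrite("pics/c2.png",b[:,:,::-1])
E
```

```text
[ 633.5  -168.33    0.03] [[-1.92 -0.44]
 [ 0.82 -0.37]
 [-0.21 -0.02]
 [-0.08  0.46]
 [ 3.48 -2.19]
 [-0.03  0.38]
 [-1.78 -0.68]]
W [ 628.46 -311.59  122.  ]
S [ 626.62 -258.62  120.  ]
K [581.88 -65.06  62.  ]
U [ 633.5  -168.33    0.  ]
fuse [492.85 244.11  29.  ] [498.32 246.33  29.  ]
tt [585.42 286.65  29.  ]
fuse (array([498.71, 243.9 ,  51.34]), [np.float64(0.24415591348471857), np.float64(0.24415591348458865)])
big (array([329.57, 257.48,  38.56]), [np.float64(1.146035040489098), np.float64(1.1460350404891284)])
small (array([348.89, 367.99,  22.62]), [np.float64(0.8158614428238649), np.float64(0.8158614428239176)])
```

View pics/c2.png

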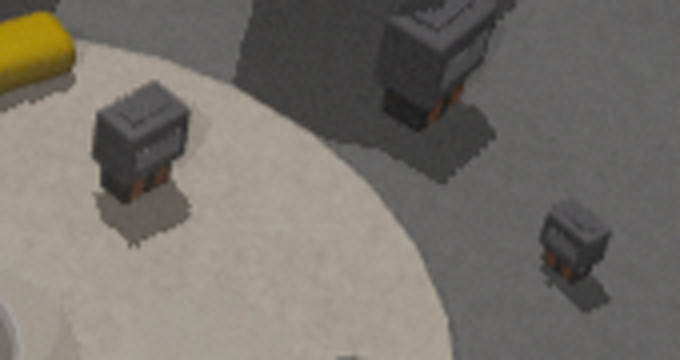

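```bash
cat >> h.py <<'E'
Uc=[633.5,-168.33,0.03]
def setU(u): Uc[:]=u
def uw(q): a=Uc[2];return R.from_euler("z",a).apply(q)+[Uc[0],Uc[1],0]
def inc(pos,Rt):
    s=arm.read_state();Q=R.from_quat(s["ee_rot"])
    return Q.inv().apply(np.array(pos)-s["position"])/1000,np.degrees((Q.inv()*Rt).as_rotvec())
def wheelR(phi):  # tool z inward along stem, turned phi about outward from: tool y along unit x
    o=np.array([0,-.5,.866]); z=-o; y=np.array([1.,0,0]); x=np.cross(y,z)
    return R.from_euler("z",Uc[2])*R.from_rotvec(phi*o)*R.from_matrix(np.stack([x,y,z],1))
out=lambda:R.from_euler("z",Uc[2]).apply([0,-.5,.8660254])
E
python3 - <<'E'
from h import *
np.set_printoptions(precision=4,suppress=True)
s=arm.read_state();print(R.from_quat(s["ee_rot"]).as_matrix(),s["joints"])
W=uw([-10,-143,122])
for k in range(0,360,45):print(k,*inc(W+out()*150,wheelR(np.radians(k))))
E
```

```text
[[-0.9014 -0.433  -0.    ]
 [-0.433   0.9014  0.    ]
 [ 0.      0.     -1.    ]] [-0.8644  0.3847  0.0079  0.     -1.194  -0.2586]
0 [-0.4006  0.0038 -0.0206] [-29.725   19.3244 110.9302]
45 [-0.4006  0.0038 -0.0206] [-31.3157   5.8202  67.277 ]
90 [-0.4006  0.0038 -0.0206] [-29.5584  -6.2672  23.3866]
135 [-0.4006  0.0038 -0.0206] [-24.8699 -17.0738 -20.5743]
180 [-0.4006  0.0038 -0.0206] [-17.2761 -26.5723 -64.4734]
225 [-0.4006  0.0038 -0.0206] [  -6.4241  -34.5586 -108.1486]
270 [-0.4006  0.0038 -0.0206] [   8.595   -40.5443 -151.3106]
315 [-0.4006  0.0038 -0.0206] [-23.7615  34.6139 154.0506]
```

>>> servo_tool(increments=[[1,-0.05,0,0.0,-4,-1,3],[1,-0.1,0,0.0,-8,-2,6],[1,-0.15,0,0,-12,-2.5,9],[1,-0.2,0.001,0,-16,-3.5,13],[1,-0.25,0.002,-0.01,-20,-4.5,16],[1,-0.3,0.003,-0.015,-24,-5,20],[1,-0.35,0.004,-0.02,-28,-6,22],[1,-0.4,0.004,-0.02,-29.6,-6.3,23.4],[1,-0.4,0.004,-0.02,-29.6,-6.3,23.4]])

```text
clock: 2.88
position: [632.2, -384.2, 248.8]
ee_rot: [-0.016, 0.965, 0.26, -0.005]
contact_force: [-0.5, -0.8, 0.7]
gripper_width: 85.5
grasp_force: 0.0
```

```bash
python3 - <<'E'
from h import *
np.set_printoptions(precision=2,suppress=True)
s,d=grab("wrist"); print(s["clock"],s["joints"],s["position"])
for t in ("wheel_mid","pointer_tip","set_mark","socket"):
    print(" pt",t,[(np.round(x["centre"],1),round(x["p"],2)) for x in arm.spot_point("wrist",t)][:5])
for q in ((-10,-143,122),(-10,-90,120),(-48,105,62)): print(proj(d,uw(q),s))
u,v=proj(d,uw((-10,-143,122)),s); a,b=int(u)-100,int(v)-75
print(a,b);save(d,"w1.png",(max(a,0),max(b,0),a+200,b+150),4)
E
```

```text
2.875 [-0.52  0.77  0.81 -0.46 -1.87 -1.09] [ 632.15 -384.24  248.78]
 pt wheel_mid [(array([314.9, 228. ]), 0.57)]
 pt pointer_tip [(array([268.5, 200.2]), 0.94)]
 pt set_mark [(array([361.6, 217.9]), 0.9), (array([535. , 129.2]), 0.22)]
 pt socket [(array([452.3, 169.4]), 0.77)]
[314.52 226.39]
[365.79 219.12]
[456.05 168.12]
214 151
```

View pics/w1.png

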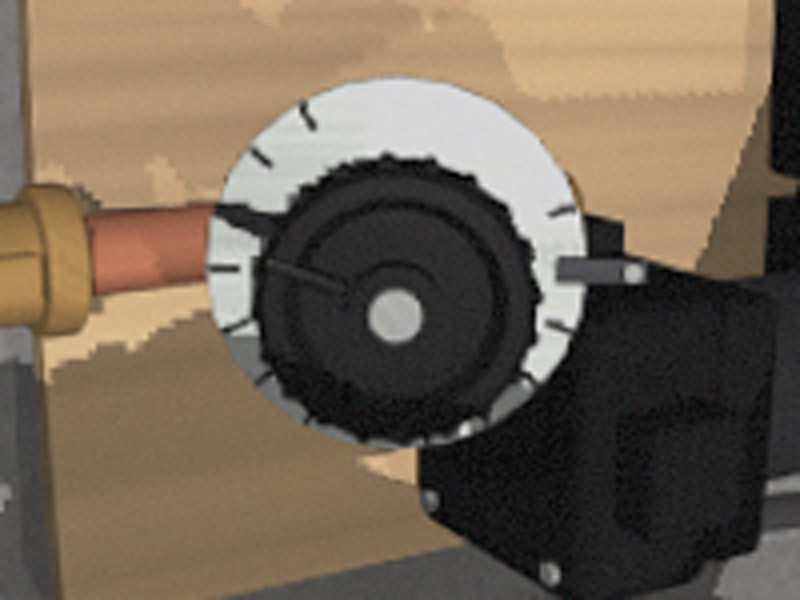

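```bash
cat > fit.py <<'E'
from h import *
from scipy.optimize import least_squares
pts={"W":(-10,-143,122),"S":(-10,-90,120),"K":(-48,105,62),"U":(0,0,0)}
def fit(obs):  # obs: (d,s,key,px)
    def f(p):
        setU(p); return np.concatenate([(proj(d,uw(pts[k]),s)-o) for d,s,k,o in obs])
    r=least_squares(f,[633.5,-168.3,.03],loss="soft_l1",x_scale=[1,1,.01]);setU(r.x);return r.x,f(r.x).reshape(-1,2)
def ptr(d,s,px,h=-28):
    W=uw(pts["W"]);o,v=ray(d,px,s);n=out();P=o+v*(n@(W+h*n-o))/(n@v)-W
    e1=R.from_euler("z",Uc[2]).apply([0,.866,.5]);e2=np.cross(n,e1)
    return np.degrees(np.arctan2(P@e2,P@e1)),np.linalg.norm(P-n*(P@n))
E
python3 - <<'E'
from fit import *
np.set_printoptions(precision=2,suppress=True)
s,d=grab("wrist");_,t=grab("top");_,c=grab("scene")
o=[(t,None,"W",(517.8,215.4)),(t,None,"S",(490.5,216.4)),(t,None,"U",(440.5,220.2)),(t,None,"K",(400,239)),(c,None,"S",(215.9,163.7)),(c,None,"K",(281.2,223.6)),(c,None,"U",(240.3,229.6)),
(d,s,"W",(314.9,228)),(d,s,"S",(361.6,217.9)),(d,s,"K",(452.3,169.4))]
print(*fit(o))
print(ptr(d,s,(268.5,200.2)),ptr(d,s,(361.6,217.9)))
u0=list(Uc);W0=uw(pts["W"]);print(W0,uw(pts["K"]))
for k in (90,30,0,-60): print(k,*inc(W0+out()*19,wheelR(np.radians(k))))
print(fit(o[-3:]),uw(pts["W"]),uw(pts["K"]),ptr(d,s,(268.5,200.2)),ptr(d,s,(361.6,217.9)))
E
```

```text
[ 632.89 -169.99    0.03] [[-1.15  0.34]
 [ 1.57  0.22]
 [ 0.49  0.23]
 [ 0.47  0.36]
 [ 3.73 -2.69]
 [-0.41  0.09]
 [-1.85 -1.17]
 [-0.38 -0.13]
 [ 3.72  2.59]
 [ 3.27 -0.26]]
(np.float64(155.78998262637612), np.float64(44.13723700265748)) (np.float64(3.2733154961824664), np.float64(41.53390156006694))
[ 626.74 -313.21  122.  ] [582.09 -66.32  62.  ]
90 [-0.   -0.    0.13] [ 0.02 -0.01  0.11]
30 [-0.   -0.    0.13] [ 0.01 -0.01 60.11]
0 [-0.   -0.    0.13] [ 0.01 -0.02 90.11]
-60 [-0.   -0.    0.13] [ -0.    -0.02 150.11]
(array([ 632.56, -173.04,    0.02]), array([[-3.63, -0.72],
       [ 1.04,  2.18],
       [ 1.93, -0.33]])) [ 625.97 -316.24  122.  ] [582.08 -69.21  62.  ] (np.float64(155.0667903517093), np.float64(41.3602339784036)) (np.float64(2.6120550937047935), np.float64(43.92126103544409))
```

>>> servo_tool(increments=[[1,0,0,0.01,0,0,10],[1,0,0,0.02,0,0,20],[1,0,0,0.04,0,0,30],[1,0,0,0.05,0,0,40],[1,0,0,0.07,0,0,50],[1,0,0,0.08,0,0,60],[1,0,0,0.08,0,0,60]])

```text
clock: 4.15
position: [627.7, -346.3, 181.7]
ee_rot: [0.47, 0.844, 0.223, -0.133]
contact_force: [-0.8, -0.4, 0.1]
gripper_width: 85.1
grasp_force: 0.0
```

```bash
python3 - <<'E'
from fit import *
np.set_printoptions(precision=3,suppress=True)
s,d=grab("wrist");print(s["joints"],s["position"])
o=[]
for k,t in (("W","wheel_mid"),("S","set_mark"),("P","pointer_tip"),("K","socket")):
    r=arm.spot_point("wrist",t);print(t,[(np.round(x["centre"],1),round(x["p"],2)) for x in r][:3])
    if r and k!="P": o.append((d,s,k,r[0]["centre"]))
    if k=="P":p=r
print(*fit(o),uw(pts["W"]),uw(pts["K"]))
setU([632.7,-171.5,.025]);print(uw(pts["W"]),ptr(d,s,p[0]["centre"]) if p else 0)
for h in(8,14,0): print(proj(d,uw(pts["W"])+h*out(),s))
print(*inc(uw(pts["W"])-22*out(),wheelR(np.radians(30))))
save(d,"w2.png",(160,90,480,330),2.5)
E
```

```text
[-0.485  0.749  0.593 -0.454 -1.681 -2.091] [ 627.672 -346.321  181.69 ]
wheel_mid [(array([316.9, 261.1]), 0.93)]
set_mark [(array([349. , 191.6]), 0.95)]
pointer_tip [(array([268.1, 283.6]), 0.98)]
socket [(array([373.5,  40.4]), 0.66)]
[ 633.241 -170.093    0.03 ] [[-0.908  0.832]
 [ 1.695 -0.944]
 [-0.087 -0.128]] [ 627.517 -313.327  122.   ] [582.127 -66.573  62.   ]
[ 626.278 -314.705  122.   ] (np.float64(158.67911101982202), np.float64(40.11095273094892))
[313.057 267.397]
[312.977 271.003]
[313.157 262.875]
[-0.001 -0.002  0.091] [-0.039 -0.016  0.33 ]
```

View pics/w2.png

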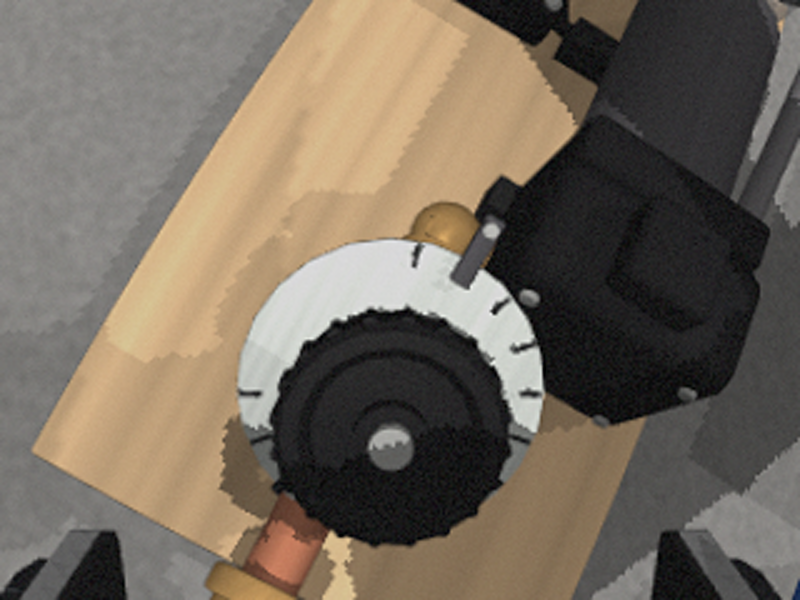

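```bash
sed -i 's/^Uc=.*/Uc=[633.24,-170.09,.03]/' h.py; python3 - <<'E'
from fit import *
np.set_printoptions(precision=4,suppress=True)
print(*inc(uw(pts["W"])-21*out(),wheelR(np.radians(30))))
E
```

```text
[-0.001  -0.0006  0.0906] [0.0846 0.0556 0.0818]
```

>>> servo_tool(increments=[[1,-0.001,-0.0006,0.03,0,0,0],[1,-0.001,-0.0006,0.06,0,0,0],[1,-0.001,-0.0006,0.08,0,0,0],[1,-0.001,-0.0006,0.09,0,0,0],[0.5,-0.001,-0.0006,0.09,0,0,0],[0.3,-0.001,-0.0006,0.09,0,0,0],[0.3,-0.001,-0.0006,0.09,0,0,0],[0.3,-0.001,-0.0006,0.09,0,0,0]])

```text
clock: 5.4
position: [627.7, -303.4, 105.0]
ee_rot: [0.47, 0.844, 0.223, -0.131]
contact_force: [1.2, -1.8, 3.8]
gripper_width: 53.9
grasp_force: 64.8
```

>>> servo_tool(increments=[[0.3,0,0,0,0,0,-9],[0.3,0,0,0,0,0,-18],[0.3,0,0,0,0,0,-27],[0.3,0,0,0,0,0,-36],[0.3,0,0,0,0,0,-45],[0.3,0,0,0,0,0,-54],[0.3,0,0,0,0,0,-63],[0.3,0,0,0,0,0,-72],[0.3,0,0,0,0,0,-81],[0.3,0,0,0,0,0,-90],[0.3,0,0,0,0,0,-99],[0.3,0,0,0,0,0,-105]])

```text
clock: 6.9
position: [627.7, -302.8, 105.3]
ee_rot: [-0.385, 0.886, 0.24, 0.097]
contact_force: [2.1, -0.0, 4.8]
gripper_width: 53.6
grasp_force: 64.9
```

```bash
python3 - <<'E'
from fit import *
np.set_printoptions(precision=3,suppress=True)
s,d=grab("wrist");print(s["joints"],s["position"],s["contact_force"],s["wrist_torque"])
for k,t in (("W","wheel_mid"),("S","set_mark"),("P","pointer_tip")):
    r=arm.spot_point("wrist",t);print(t,[(np.round(x["centre"],1),round(x["p"],2)) for x in r][:3])
    if k!="W" and r: print(ptr(d,s,r[0]["centre"]))
E
```

```text
[-0.436  0.759  0.422 -0.466 -1.494 -0.217] [ 627.695 -302.841  105.299] [ 2.096 -0.023  4.824] [-0.186 -0.084 -0.25 ]
wheel_mid [(array([315.2, 336.8]), 0.7), (array([496.8, 351.8]), 0.42)]
set_mark [(array([380.2, 360.2]), 0.96)]
(np.float64(-0.1187373844399048), np.float64(45.17731489130667))
pointer_tip []
```

>>> servo_tool(increments=[[0.3,0,0,0,0,0,-9],[0.3,0,0,0,0,0,-18],[0.3,0,0,0,0,0,-27],[0.3,0,0,0,0,0,-36],[0.3,0,0,0,0,0,-45],[0.3,0,0,0,0,0,-54],[0.3,0,0,0,0,0,-63],[0.3,0,0,0,0,0,-72],[0.3,0,0,0,0,0,-80],[0.3,0,0,0,0,0,-86],[0.3,0,0,0,0,0,-88],[0.3,0,0,0,0,0,-88]])

```text
clock: 8.6
position: [627.2, -302.9, 105.2]
ee_rot: [0.892, -0.371, -0.106, -0.236]
contact_force: [0.1, -0.3, 5.3]
gripper_width: 53.9
grasp_force: 65.0
```

```bash
python3 - <<'E'
from fit import *
np.set_printoptions(precision=3,suppress=True)
s,d=grab("wrist");print(s["joints"],s["position"],s["contact_force"],s["wrist_torque"])
for k,t in (("W","wheel_mid"),("S","set_mark"),("P","pointer_tip")):
    r=arm.spot_point("wrist",t);print(t,[(np.round(x["centre"],1),round(x["p"],2)) for x in r][:3])
    if k!="W" and r: print(ptr(d,s,r[0]["centre"]))
u,v=map(int,proj(d,uw(pts["S"]),s));save(d,"w3.png",(max(u-80,0),max(v-60,0),u+80,v+60),4)
E
```

```text
[-0.436  0.759  0.421 -0.465 -1.494  1.316] [ 627.153 -302.914  105.231] [ 0.053 -0.349  5.335] [-0.416  0.036  0.18 ]
wheel_mid [(array([317.7, 334.1]), 0.7)]
set_mark [(array([251.6, 356.7]), 0.6)]
(np.float64(-2.4157875086527456), np.float64(42.95885108656852))
pointer_tip [(array([134.7, 392.5]), 0.49)]
(np.float64(-16.154402642669023), np.float64(117.73853702482326))
```

View pics/w3.png

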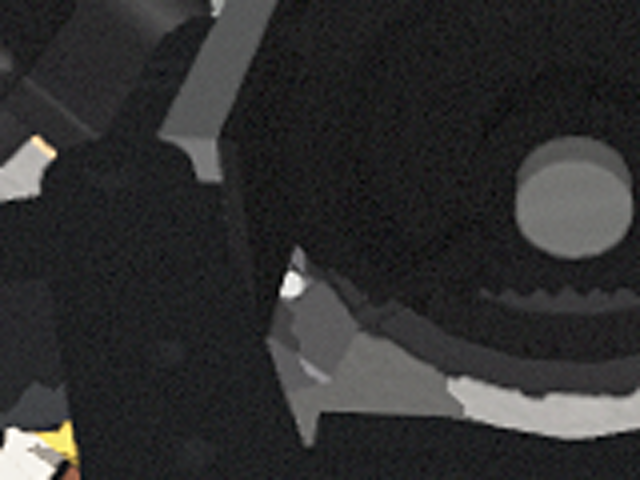

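>>> servo_tool(increments=[[0.3,0,0,0,0,0,-6],[0.3,0,0,0,0,0,-12],[0.3,0,0,0,0,0,-12],[1,0,0,0,0,0,-12],[1,0,0,0,0,0,-12],[1,0,0,0,0,0,-12],[1,0,0,-0.05,0,0,-12],[1,0,0,-0.1,0,0,-12],[1,0,0,-0.13,0,0,-12],[1,0,0,-0.13,0,0,-12]])

```text
clock: 10.05
position: [629.3, -369.3, 218.5]
ee_rot: [0.926, -0.277, -0.079, -0.245]
contact_force: [0.1, 0.9, 0.6]
gripper_width: 85.1
grasp_force: 0.0
```

```bash
python3 - <<'E'
from fit import *
np.set_printoptions(precision=3,suppress=True)
s,d=grab("wrist");print(s["clock"],s["joints"],s["position"],s["contact_force"])
for k,t in (("W","wheel_mid"),("S","set_mark"),("P","pointer_tip"),("K","socket")):
    r=arm.spot_point("wrist",t);print(t,[(np.round(x["centre"],1),round(x["p"],2)) for x in r][:3])
    if k in"SP" and r: print(ptr(d,s,r[0]["centre"]))
u,v=map(int,proj(d,uw(pts["W"]),s));save(d,"w4.png",(max(u-80,0),max(v-60,0),u+80,v+60),5);print(u,v)
E
```

```text
10.05 [-0.509  0.756  0.696 -0.454 -1.771  1.466] [ 629.317 -369.318  218.491] [0.063 0.865 0.602]
wheel_mid [(array([315. , 243.8]), 0.95), (array([122.6, 284.6]), 0.23)]
set_mark [(array([268.1, 264. ]), 0.74)]
(np.float64(0.8544513868208153), np.float64(46.12816338932502))
pointer_tip [(array([274.7, 262.2]), 0.65)]
(np.float64(3.5317666553662925), np.float64(40.87843226728571))
socket [(array([216.5, 308.3]), 0.63)]
314 240
```

View pics/w4.png

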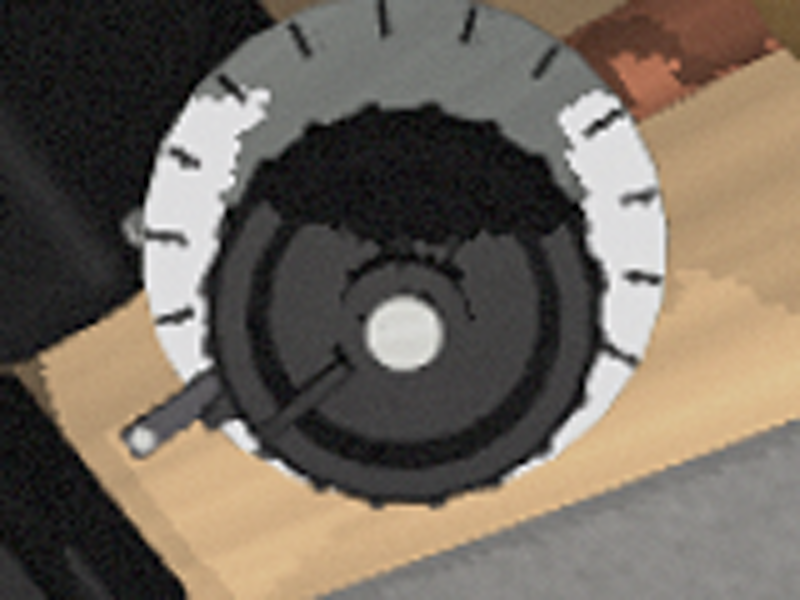

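```bash
python3 - <<'E'
from fit import *
s,d=grab("wrist")
def pl(s,px,h):
    W=uw(pts["W"]);o,v=ray(d,px,s);n=out();P=o+v*(n@(W+h*n-o))/(n@v)-W
    e1=R.from_euler("z",Uc[2]).apply([0,.866,.5]);e2=np.cross(n,e1);return np.array([P@e1,P@e2])
def rep(n,s,a,b,h):
    A,B=pl(s,a,h),pl(s,b,h);D=B-A;print(n,A.round(1),B.round(1),"dir",np.degrees(np.arctan2(D[1],D[0])).round(1))
s1=dict(position=np.array([632.15,-384.24,248.78]),ee_rot=[-0.016,0.965,0.26,-0.005])
rep("line1",s1,(300.2,223.5),(281.5,217.2),8)
rep("ptr1",s1,(285,207.2),(268.5,200.2),-28)
rep("mark1",s1,(353,218.5),(374,218.5),-28)
rep("line4",s,(304,251),(288,266),8)
rep("mark4",s,(277,257),(262,268),-28)
rep("hub4",s,(315,246),(277,260),14)
rep("ptr4",s,(277,260),(275.5,263.5),-28)
E
```

```text
line1 [-8.8  3.7] [-23.2   8.7] dir 160.8
ptr1 [-23.2   9.9] [-37.4  16.1] dir 156.3
mark1 [35.7  0. ] [54.3  0.2] dir 0.4
line4 [8.7 0.2] [24.   2.7] dir 9.2
mark4 [36.4  0.7] [51.8  1.2] dir 1.8
hub4 [-0.5  0.1] [25.9 -6.4] dir -14.0
ptr4 [37.9  2.7] [40.6  4.3] dir 31.2
```

```bash
cat >> h.py <<'E'
def down(yaw): return R.from_euler("z",yaw)*R.from_matrix(np.array([[1,0,0],[0,-1,0],[0,0,-1.]]))
E
python3 - <<'E'
from fit import *
np.set_printoptions(precision=4,suppress=True)
print(*inc([560,-180,290],down(.03)))
E
```

```text
[-0.1669 -0.1284  0.0296] [-29.1599   9.331  -34.1892]
```

>>> servo_tool(increments=[[1,0,0,-0.03,0,0,0],[1,-0.03,-0.02,-0.02,-5,1.5,-6],[1,-0.06,-0.045,-0.01,-10,3,-12],[1,-0.09,-0.07,0,-15,5,-18],[1,-0.12,-0.09,0.01,-20,6.5,-24],[1,-0.145,-0.11,0.02,-25,8,-30],[1,-0.167,-0.128,0.03,-29.2,9.3,-34.2],[1,-0.167,-0.128,0.03,-29.2,9.3,-34.2]])

```text
clock: 11.35
position: [558.8, -177.8, 291.2]
ee_rot: [1.0, 0.017, 0.001, 0.001]
contact_force: [0.4, 0.2, 0.1]
gripper_width: 85.3
grasp_force: 0.0
```

```bash
python3 - <<'E'
from fit import *
np.set_printoptions(precision=3,suppress=True)
s,d=grab("wrist");print(s["clock"],s["joints"],s["position"])
for k,t in (("W","wheel_mid"),("S","set_mark"),("P","pointer_tip"),("K","socket"),("U","unit")):
    r=arm.spot_point("wrist",t);print(t,[(np.round(x["centre"],1),round(x["p"],2)) for x in r][:3], proj(d,uw(pts[k]),s) if k!="P" else "")
    if k in"SP" and r: print(ptr(d,s,r[0]["centre"]))
    if k=="K" and r: print(atz(d,r[0]["centre"],62,s),uw(pts["K"]))
u,v=map(int,proj(d,uw(pts["W"]),s));a=d["color"][max(v-60,0):v+60,u-80:u+80]
u,v=map(int,proj(d,uw(pts["K"]),s));b=d["color"][max(v-60,0):v+60,u-80:u+80];print(u,v,a.shape,b.shape)
f=lambda a:cv2.resize(a,(400,300),interpolation=2)
cv2.imwrite("pics/w5.png",np.hstack([f(a),f(b)])[:,:,::-1])
print(*inc([430,244,230],down(.03)))
E
```

```text
11.35 [-0.031  0.282  0.007  0.002 -1.293  1.636] [ 558.767 -177.796  291.217]
wheel_mid [(array([472.7, 154.1]), 0.6)] [471.485 152.202]
set_mark [(array([412.9, 148.3]), 0.91)] [414.322 148.453]
(np.float64(-0.10945085144614415), np.float64(46.87514940292407))
pointer_tip [(array([423.4, 148.6]), 0.87)] 
(np.float64(-0.35193709925772393), np.float64(33.728286589776594))
socket [(array([210., 186.]), 0.91), (array([ 18.8, 239. ]), 0.35)] [207.473 183.886]
[579.924 -69.281  62.   ] [582.112 -66.577  62.   ]
unit [(array([ 12.2, 181.3]), 0.68), (array([310.8, 136.5]), 0.58)] [310.202 135.407]
207 183 (120, 160, 3) (120, 160, 3)
[-0.118 -0.429  0.059] [ 0.11  -0.053 -0.128]
```

View pics/w5.png

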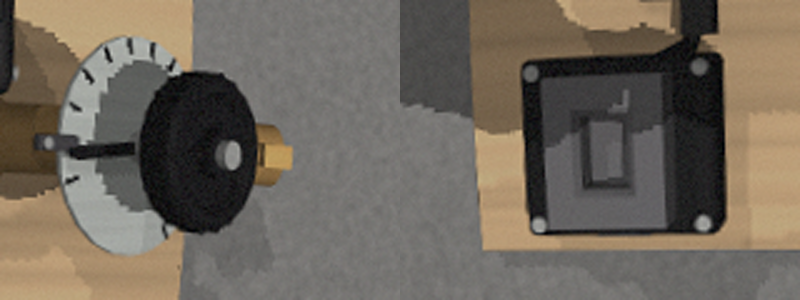

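>>> servo_tool(increments=[[1,-0.015,-0.05,0,0,0,0],[1,-0.03,-0.11,0,0,0,0],[1,-0.05,-0.17,0.01,0,0,0],[1,-0.065,-0.23,0.02,0,0,0],[1,-0.08,-0.29,0.03,0,0,0],[1,-0.1,-0.35,0.04,0,0,0],[1,-0.11,-0.4,0.05,0,0,0],[1,-0.118,-0.429,0.059,0,0,0],[1,-0.118,-0.429,0.059,0,0,0]])

```text
clock: 12.78
position: [429.2, 245.4, 229.2]
ee_rot: [1.0, 0.016, 0.0, 0.002]
contact_force: [-0.4, -0.1, 0.3]
gripper_width: 85.5
grasp_force: 0.0
```

```bash
python3 - <<'E'
from fit import *
np.set_printoptions(precision=3,suppress=True)
s,d=grab("wrist");print(s["clock"],s["joints"],s["position"])
r=arm.spot_point("wrist","fuse");print(r[:4]);print([atz(d,x["centre"],29,s) for x in r[:3]])
b=arm.look_for("wrist","fuse");print(b[:3])
u,v=map(int,proj(d,[498.5,244,60],s));save(d,"w6.png",(u-60,v-45,u+60,v+45),5);print(u,v)
E
```

```text
12.775 [ 0.85   0.164 -0.307  0.003 -1.103  0.75 ] [429.241 245.414 229.215]
[{'centre': [315.4, 137.5], 'p': 0.93}, {'centre': [205.6, 283.3], 'p': 0.75}, {'centre': [304.9, 304.4], 'p': 0.69}]
[array([500.592, 246.825,  29.   ]), array([354.901, 354.531,  29.   ]), array([335.881, 252.393,  29.   ])]
[{'box': [317.8, 136.3, 28.2, 47.7], 'p': 0.92}, {'box': [304.2, 317.2, 44.6, 63.4], 'p': 0.89}, {'box': [200.2, 291.9, 24.0, 24.4], 'p': 0.74}]
318 139
```

View pics/w6.png

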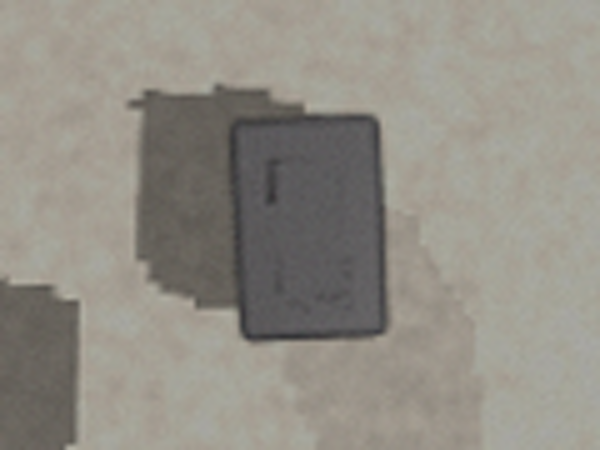

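```bash
python3 - <<'E'
from fit import *
np.set_printoptions(precision=4,suppress=True)
s,d=grab("wrist")
C=[atz(d,(x/5+258,y/5+94),75,s)[:2] for x,y in ((232,118),(378,115),(386,333),(243,338))];C=np.array(C)
print(C,C.mean(0));L=(C[0]+C[1]-C[2]-C[3])/2;w=C[1]-C[0];print(np.hypot(*L),np.hypot(*w))
yaw=np.arctan2(L[1],L[0]);w2=(C[0]+C[3]-C[1]-C[2])/2;y2=np.arctan2(w2[1],w2[0])-np.pi/2;print(yaw,y2)
c=C.mean(0);yaw=(yaw*36+y2*24)/60
print(*inc([c[0],c[1],110],down(yaw)),*inc([c[0],c[1],48.5],down(yaw)))
E
```

```text
[[517.2009 254.3491]
 [518.3771 231.4156]
 [483.5056 229.0152]
 [482.0251 251.7189]] [500.2772 241.6247]
35.11379613518494 22.963624276527177
0.07169280256892177 0.058147345496660785
[0.0699 0.0035 0.1207] [ 0.1306 -0.1161 -2.2085] [0.0698 0.0034 0.1822] [ 0.1306 -0.1161 -2.2085]
```

>>> servo_tool(increments=[[1,0.03,0.002,0.04,0,0,-1],[1,0.069,0.0025,0.08,0,0,-2.2],[1,0.069,0.0025,0.12,0,0,-2.2],[1,0.069,0.0025,0.15,0,0,-2.2],[1,0.069,0.0025,0.172,0,0,-2.2],[1,0.069,0.0025,0.182,0,0,-2.2],[0.6,0.069,0.0025,0.182,0,0,-2.2],[0.3,0.069,0.0025,0.182,0,0,-2.2],[0.1,0.069,0.0025,0.182,0,0,-2.2],[0.1,0.069,0.0025,0.182,0,0,-2.2],[0.1,0.069,0.0025,0.182,0,0,-2.2],[0.1,0.069,0.0025,0.182,0,0,-2.2]])

```text
clock: 14.48
position: [499.4, 244.1, 49.6]
ee_rot: [0.999, 0.034, 0.002, 0.001]
contact_force: [-0.4, -0.6, 6.3]
gripper_width: 22.8
grasp_force: 59.4
```

>>> servo_tool(increments=[[0.1,0,0,-0.03,0,0,0],[0.1,0,0,-0.08,0,0,0],[0.1,0,0.04,-0.12,0,0,0],[0.1,0,0.09,-0.15,0,0,0],[0.1,0,0.14,-0.15,0,0,0.5],[0.1,0,0.19,-0.15,0,0,1],[0.1,0.005,0.24,-0.15,0,0,1.5],[0.1,0.01,0.28,-0.15,0,0,2],[0.1,0.01,0.3,-0.15,0,0,2],[0.1,0.01,0.31,-0.15,0,0,2],[0.1,0.01,0.31,-0.15,0,0,2]])

```text
clock: 15.85
position: [529.3, -64.9, 199.0]
ee_rot: [1.0, 0.016, 0.001, 0.001]
contact_force: [-0.2, -0.0, 0.3]
gripper_width: 23.1
grasp_force: 58.9
```

```bash
python3 - <<'E'
from fit import *
np.set_printoptions(precision=4,suppress=True)
s,d=grab("wrist");print(s["clock"],s["joints"],s["position"],s["gripper_width"],s["contact_force"])
r=arm.spot_point("wrist","socket");print(r[:2],atz(d,r[0]["centre"],62,s) if r else"")
r=arm.spot_point("wrist","fuse");print(r[:2])
u,v=map(int,proj(d,uw(pts["K"]),s));a=d["color"][max(v-60,0):v+60,u-80:u+80];print(u,v)
f=lambda a:cv2.resize(a,(400,300),interpolation=2)
cv2.imwrite("pics/w7.png",np.hstack([f(a),f(d["color"])])[:,:,::-1])
E
```

```text
15.85 [ 0.1837  0.2554 -0.2681  0.0027 -1.0463  1.4181] [529.2992 -64.8708 198.9649] 23.09002770419555 [-0.246  -0.0214  0.2868]
[{'centre': [319.5, 163.1], 'p': 0.74}, {'centre': [595.8, 138.0], 'p': 0.32}] [581.4673 -66.4895  62.    ]
[{'centre': [69.0, 365.2], 'p': 0.78}, {'centre': [310.4, 284.5], 'p': 0.59}]
319 162
```

View pics/w7.png

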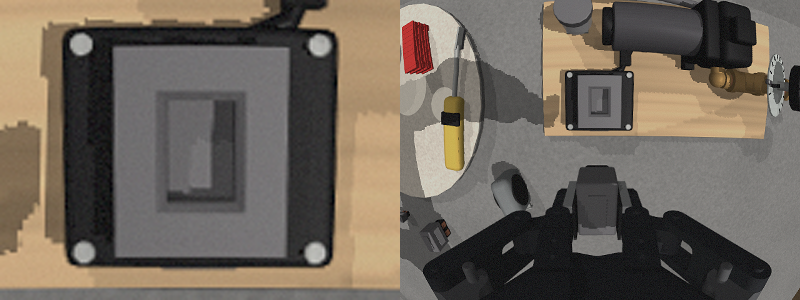

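```bash
python3 - <<'E'
from fit import *
np.set_printoptions(precision=4,suppress=True)
print(*inc([581,-66.5,90],down(.03)))
E
```

```text
[0.0512 0.004  0.1093] [ 0.1226 -0.1074  0.2341]
```

>>> servo_tool(increments=[[0.1,0.03,0.002,0.02,0,0,0],[0.1,0.051,0.004,0.05,0.12,-0.1,0.2],[0.1,0.051,0.004,0.08,0.12,-0.1,0.2],[0.1,0.051,0.004,0.1,0.12,-0.1,0.2],[0.1,0.051,0.004,0.109,0.12,-0.1,0.2],[0.1,0.051,0.004,0.109,0.12,-0.1,0.2],[0.1,0.051,0.004,0.109,0.12,-0.1,0.2]])

```text
clock: 16.88
position: [581.6, -67.0, 91.5]
ee_rot: [1.0, 0.015, 0.001, 0.0]
contact_force: [-0.3, -0.1, -0.9]
gripper_width: 22.9
grasp_force: 58.9
```

```bash
python3 - <<'E'
from fit import *
np.set_printoptions(precision=4,suppress=True)
s,d=grab("wrist");print(s["position"],s["contact_force"])
print(*inc([581,-66.5,82],down(.03)))
print("socket center/block corners px",proj(d,uw(pts["K"]),s))
e=[proj(d,uw([-48+a,105+b,62]),s).round(1) for a,b in((32,26),(32,-26))];print(e)
u,v=318,260
save(d,"w8.png",(200,150,440,330),3.3)
E
```

```text
[581.6262 -67.0013  91.4996] [-0.3237 -0.1253 -0.8691]
[-0.0006 -0.0006  0.0096] [ 0.0055 -0.1451  0.0042]
socket center/block corners px [314.9707 282.5829]
[array([260.2, 219.6]), array([369.7, 219.6])]
```

View pics/w8.png

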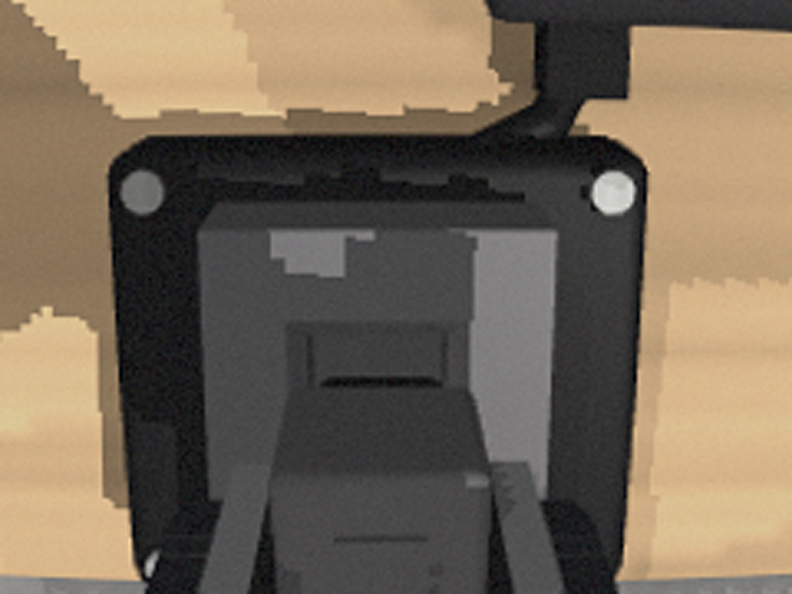

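```bash
python3 - <<'E'
from fit import *
s,d=grab("wrist")
for dx in(-1,0,2): 
  for a,z in((18,87),(14,71),(18,117)): print(dx,a,((proj(d,[s["position"][0]+dx+a,-67,z],s)-[200,150])*3.3).round(0))
E
```

```text
-1 18 [386. 391.]
-1 14 [385. 379.]
-1 18 [388. 488.]
0 18 [386. 383.]
0 14 [385. 372.]
0 18 [388. 480.]
2 18 [387. 368.]
2 14 [385. 358.]
2 18 [389. 462.]
```

>>> servo_tool(increments=[[0.1,0,0,0.004,0,0,0],[0.1,0,0,0.008,0,0,0],[0.1,0,0,0.011,0,0,0],[0.1,0,0,0.014,0,0,0],[0.1,0,0,0.014,0,0,0]])

```text
clock: 17.6
position: [580.6, -67.4, 75.9]
ee_rot: [1.0, 0.015, -0.0, 0.0]
contact_force: [-0.2, -0.1, -0.5]
gripper_width: 23.4
grasp_force: 58.9
```

>>> servo_tool(increments=[[0.1,0,0,0.003,0,0,0],[0.1,0,0,0.006,0,0,0],[0.1,0,0,0.008,0,0,0],[0.1,0,0,0.01,0,0,0],[0.1,0,0,0.01,0,0,0]])

```text
clock: 18.23
position: [580.9, -67.3, 66.6]
ee_rot: [1.0, 0.015, 0.0, 0.0]
contact_force: [-1.1, 0.6, 2.2]
gripper_width: 23.2
grasp_force: 59.1
```

>>> servo_tool(increments=[[0.1,0,0,0.001,0,0,0],[0.1,0,0,0.002,0,0,0],[0.1,0,0,0.002,0,0,0]])

```text
clock: 18.6
position: [581.0, -67.3, 66.6]
ee_rot: [1.0, 0.015, 0.0, 0.0]
contact_force: [-4.1, 1.0, 12.5]
gripper_width: 23.4
grasp_force: 60.6
```

>>> servo_tool(increments=[[0.1,0,0,0.001,0,0,0],[0.5,0,0,0.001,0,0,0],[0.6,0,0,0,0,0,0],[0.6,0,0,0,0,0,0],[0.6,0,0,-0.04,0,0,0],[0.6,0,0,-0.08,0,0,0],[0.6,-0.03,0,-0.12,0,0,0],[0.6,-0.06,0,-0.15,0,0,0],[0.6,-0.06,0,-0.15,0,0,0]])

```text
clock: 19.73
position: [520.8, -69.1, 217.1]
ee_rot: [1.0, 0.015, 0.003, -0.0]
contact_force: [0.1, 0.4, -0.3]
gripper_width: 51.0
grasp_force: 0.0
```

```bash
python3 - <<'E'
from fit import *
s,d=grab("wrist");print(s["clock"],s["position"],s["contact_force"])
r=arm.spot_point("wrist","fuse");print(r[:2],atz(d,r[0]["centre"],46,s),uw(pts["K"]))
for t in("set_mark","pointer_tip"):
    r=arm.spot_point("wrist",t);print(t,r[:1],[ptr(d,s,x["centre"]) for x in r[:1]])
u,v=proj(d,uw(pts["K"]),s).astype(int);a=d["color"][max(v-60,0):v+60,u-80:u+80]
u,v=proj(d,uw(pts["S"]),s).astype(int);print(u,v);b=d["color"][max(v-45,0):v+45,min(u-60,520):u+60]
f=lambda a:cv2.resize(a,(400,300),interpolation=2)
cv2.imwrite("pics/w9.png",np.hstack([f(a),f(b)])[:,:,::-1])
E
```

```text
19.725 [520.78081334 -69.11309599 217.11914585] [ 0.11303415  0.42812715 -0.28768407]
[{'centre': [71.3, 357.1], 'p': 0.81}, {'centre': [17.2, 329.7], 'p': 0.79}] [351.77402641 217.81319438  46.        ] [582.11207086 -66.57703047  62.        ]
set_mark [{'centre': [571.1, 120.0], 'p': 0.8}] [(np.float64(2.166935567168652), np.float64(50.74881934020347))]
pointer_tip [{'centre': [314.3, 151.0], 'p': 0.65}] [(np.float64(7.063405961909773), np.float64(272.1584399668745))]
573 118
```

View pics/w9.png

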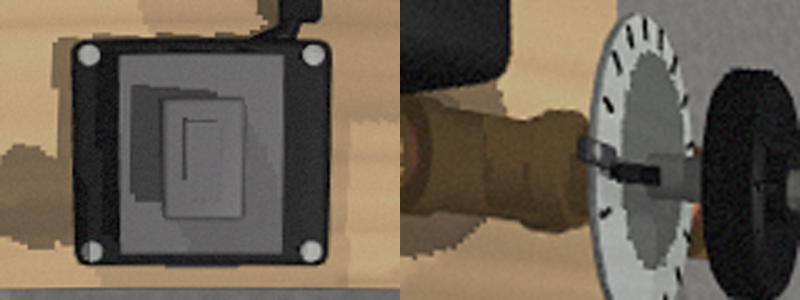

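```bash
python3 -c "
from bench import arm
print(arm.job_done())"
```

```text
the job is handed in; nothing more can be done
None
```

I opened the handwheel to the set mark, with the pointer about 3–5° past it (limit 9°). I then plugged the turntable fuse fully home and upright in the socket, let go with the arm clear, and handed the job in at about 20 s; no verdict was returned.

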